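# Tare the balance through its shuttered key well

## Task

Tare the bench balance with the vial already standing on its pan: with closed fingertips push the sliding shutter on its front fully open, reach into the well underneath and press the sunken tare key all the way down, keeping it down for about a second, then come out and push the shutter fully closed again. Grasp and lift nothing, do not press the small raised power key, and leave the vial on the pan and the flask and small bottle beside the balance undisturbed.

Things in the scene. Friction and masses are not known exactly. Their poses are not given: they have to be found in the camera images.
- balance: Fixed white bench balance, 300 (x) x 250 (y) x 60 mm high. Origin: centre of its underside; -x is its front, +y its left seen from the front, z up. Flat front apron at 60 mm height; on its left the shutter, between two rails along y (6 mm high, 5 mm wide, 37.5 mm either side of the well centre in x). A display hood (to 77 mm above the bench) is right of and behind the shutter.
- well_mouth (a point): Centre of the mouth of the round well, 60 mm above the bench (apron level), 90 mm in front and 55 mm left of the balance's centre; axes as the balance. Well: vertical, 48 mm diameter, 30 mm deep. In it lies the tare key, a grey disc of 36 mm diameter, its top 18 mm below this point released, 24 mm pressed fully. The shutter covers the well at the start.
- shutter_rib (a point): Centre of the top of the shutter's push rib, 80 mm above the bench; axes as the balance. The shutter is a grey plate 68 (x) x 64 (y) mm, upper face 65 mm above the bench; the rib on its middle is 56 mm long in x, 10 mm thick in y, 15 mm high. Push its left face toward the balance's -y to open, its right face toward +y to close.
- shutter (a joint): Shutter position in m: 0 fully closed (rib right above the well's centre), growing as it slides toward the balance's -y (to the right), end stop at 0.062 fully open, where the well is wholly uncovered. Friction about 1.5 N; it stays where it is left. It may start a few mm open.
- tare_key (a joint): Tare key travel in m, 0 released, 0.006 fully down (vertical). It springs back; about 1.7 N to start moving, 5 N fully down.
- power_key (a joint): Travel in m of the power key, a small raised round key (20 mm in diameter, top 68 mm above the bench) at the right of the apron, 100 mm in front of and 98 mm right of the balance's centre; 0 released. Must not be pressed.
- pan_top (a point): Centre of the top of the round steel pan, 120 mm in diameter, 72 mm above the bench, 75 mm behind the balance's centre. Fixed.
- vial: Small amber bottle with a white cap, 30 mm in diameter, 56 mm high, standing loose on the pan. Origin: centre of its underside, z up along it.
- flask: Loose conical glass flask with a funnel on it, 47 mm wide, 86 mm high, standing on the bench left of the balance. Origin: centre of its underside, z up.
- small_bottle: Loose small amber bottle with a black cap, 29 mm in diameter, 64 mm high, standing on the bench right of the balance. Origin: centre of its underside, z up.

How it is judged:
By the outcome, as a careful person would: the job done as asked, in the order asked, and still so for the second after the job is handed in, with the robot touching nothing.
It also fails if it takes over 48 s, if anything falls off the work surface, if the arm or the gripper's body presses on something with over 40 N, if the wrist force passes 120 N, or if a joint passes its speed limit or range.

## Robot

A 6-joint arm with a two-finger parallel gripper is mounted at the origin on a cart in front of the work surface, level with it; the furniture and walls round the work are solid. World frame = base frame: x ahead of the robot, y to its left, z up, the work surface at z = 0. Lengths are in m, angles in rad, forces in N, time in s.
With the tool pointing down it reaches from about 0.35 to 0.975 m from the base axis. Payload 4.9 kg.
Tool frame: the origin (TCP) lies midway between the tips of the shut fingers; the grasp point (between the pads) lies 19 mm behind it; z points along the fingers, y is the line along which they close (so a half turn about z gives the same grasp; the last joint's range is limited). The gripper opens to 85 mm and grips with 20 to 120 N. Pads are 22 mm wide; open, the fingers measure 114 mm over their backs; the gripper's body (76 mm by 85 mm) begins 54 mm behind the grasp point. The pads swing forward as they close: fully open they stand 13 mm farther back than shut.
Start: joints at [-1.29, 0.053, 1.613, -0, 1.476, -0.119], TCP at [0.243, -0.576, 0.231] pointing down, gripper open.
Joint ranges: [-3.01, 3.01], [-1.01, 2.22], [0.06, 2.58], [-1.02, 4.17], [0.09, 2.62], [-3.14, 3.14]. Speed limits (rad/s): [2.57, 2.57, 3.14, 3.14, 3.14, 3.14].

## Interface

Orientations are given as a unit quaternion [w, x, y, z].
In Python, from plant import * gives the robot as it stands.
- The arm moves only by the tool jog_arm, never from a script. Its argument "targets" is a list of rows, each a list of 3 entries, a list of its own where there are three numbers: the shift along the tool's x, y, z in units of 25 mm (1.0 is 25 mm), then the turn, a rotation vector about the tool's x, y, z in units of 8 degrees (1.0 is 8 degrees), then the opening in per cent of the stroke, from 0 (shut) to 100 (fully open). A call has 1 to 8 rows; each row is the pose to reach, as a shift and turn from the pose commanded when the call began, along the tool's axes at that moment; what a row does not reach only later rows make up. A row lasts 1/8 s, in which the tool goes at most 62.5 mm and 10.7 degrees, less where a joint would pass 70% of its speed; a pose out of reach is approached as far as the arm can. A call with a gripper value outside its range is refused whole. The fingers move at their own pace and stop on an object; the grip force is fixed at half the most. Time passes only in rows, so rows that repeat a pose let the fingers close. It gives the time, the measured TCP pose, the force, the opening and the grip force at its end, in the units of the state.
- state(): the state, without advancing time (a new reading comes with each control period).
- grab_frame(name): name is "side" or "top"; returns (picture, depth): 420x560x3 uint8, red, green, blue; 420x560 float32, m along the optical axis (not along the pixel's ray), 0 where there is no reading.
- camera_params(name): a dict with "fovy" (degrees; the focal length in pixels is half the picture's height over the tangent of half this angle, whatever the lens; pixels are square), "cx", "cy" (the principal point, pixels), "rvec" (rotation vector, rad) and "tvec" (3), from world to camera coordinates, as OpenCV has them. Camera axes: x right, y down, z forward; pixel columns grow to the right and rows downward; lengths in m; the calibration is good to about 2 mm. A picture is of the moment at which its call begins. camera_params takes no time and is no camera call.
- job_done(): hands the job in; it is judged then, once.
The state is a dict: "time": time; "joint_pos": joint angles; "joint_vel": joint speeds; "joint_efforts": joint torques, N m; "tool_pos": TCP position; "tool_rot": TCP orientation; "contact_force": force on the tool from outside, world axes, zero at the start; "ft_torque": the same for the moment, N m; "gripper_width": opening from 0.0 (shut) to 1.0 (fully open); "grasp_force": force on a finger pad.
Only numpy, scipy, OpenCV 4.12 (cv2) and the standard library are available. Lean on these libraries where they do the work, as an engineer would, in place of code of your own. Each camera call takes 0.05 s, during which the arm holds its last target. There are 200 camera calls.

## Working session

There is one attempt and no reset: what is moved stays moved. The work goes in short steps, Python scripts to look and compute and a tool call to move; the robot and the scene stay as the last step left them, time stands still between calls to the robot, and variables do not carry over. Pictures are saved under pics/ and viewed, at most 10 in all, crops included, and the job is handed in when it is done.

Besides the shell and the picture viewer there is one more tool, called after "Call:" in YAML: its name, and indented under it one key for each argument. jog_arm: Moves the arm, as the interface text tells. Its arguments: {"type":"object","properties":{"targets":{"type":"array"}},"required":["targets"]}

```bash
mkdir -p pics; ls; cat > h.py <<'E'
from plant import *
import numpy as np, cv2
def cam(n):
    p=camera_params(n); R=cv2.Rodrigues(np.array(p["rvec"],float))[0]; t=np.array(p["tvec"],float).ravel()
    return p,R,t,210/np.tan(np.radians(p["fovy"])/2)
def cloud(n,d):
    p,R,t,f=cam(n); v,u=np.mgrid[:420,:560]
    c=np.stack([(u-p["cx"])/f*d,(v-p["cy"])/f*d,d],-1)
    return (c-t)@R
def plane(n,u,v,z):
    p,R,t,f=cam(n); o=-R.T@t; r=R.T@np.array([(u-p["cx"])/f,(v-p["cy"])/f,1])
    return o+r*(z-o[2])/r[2]
def snap(n,name):
    im,d=grab_frame(n); cv2.imwrite(f"pics/{name}.png",im[...,::-1]); np.save(f"pics/{name}.npy",d); return im,d
E
python3 - <<'E'
from h import *
for n in("top","side"):
    snap(n,n+"1"); p,R,t,f=cam(n); print(n,p,(-R.T@t).round(3))
s=state(); print(s)
E
```

```text
pics
top {'fovy': 50.13234924590548, 'cx': 281.6096000496641, 'cy': 212.24259667901663, 'rvec': array([ 1.98535529, -2.24574218,  0.22986837]), 'tvec': array([0.15473577, 0.59841564, 0.88217612])} [0.423 0.103 0.985]
side {'fovy': 53.996218803152196, 'cx': 279.3217319441842, 'cy': 208.4348606921892, 'rvec': array([ 2.01587738, -0.40579246,  0.26769995]), 'tvec': array([-0.51151999,  0.21873702,  0.57808396])} [ 0.3   -0.58   0.466]
{'time': 0.1, 'joint_pos': array([-1.29001704e+00,  5.33090737e-02,  1.61416905e+00, -1.46851975e-05,
        1.47597770e+00, -1.18962291e-01]), 'joint_vel': array([ 5.32767293e-05, -9.80769325e-04, -1.50565036e-03,  4.75497441e-04,
        8.83971105e-04,  1.89524590e-03]), 'joint_efforts': array([-6.58426761e-04, -3.94901669e+01, -3.71365392e+01, -1.35717855e-04,
        3.86690328e-03,  1.01670032e-06]), 'tool_pos': array([ 0.24309882, -0.5751733 ,  0.23016726]), 'tool_rot': array([-9.27948777e-04,  9.80091676e-01,  1.98543293e-01, -8.25761506e-05]), 'contact_force': array([ 0.4508139 ,  0.70812136, -0.17756838]), 'ft_torque': array([0.00798249, 0.00212728, 0.00479588]), 'grasp_force': 0.0, 'gripper_width': 0.9996927090724752}
```

View pics/top1.png

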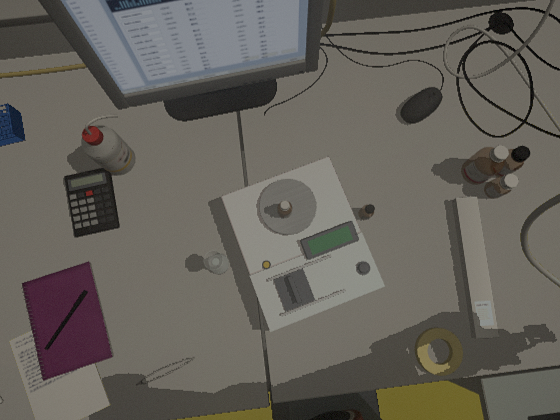

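View pics/side1.png

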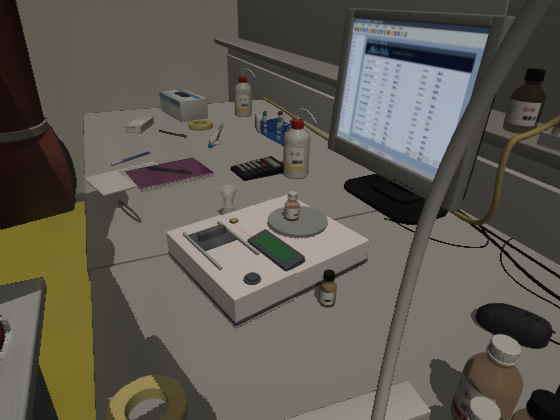

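The top view shows the balance centred near (303,243), turned by about 20°. The shutter is near (293,289), the power key at (363,268), the pan at (287,207), the vial at (285,208), the flask at (215,262) and the small bottle at (367,212). The side view agrees.

```bash
cat > m.py <<'E'
from h import *
im=cv2.imread("pics/top1.png"); d=np.load("pics/top1.npy"); P=cloud("top",d)
z=P[...,2]; print("bench z",np.median(z[300:380,180:240]),"apron",np.median(z[250:262,275:290]))
m=((z>.045)&(z<.1)&(d>0)).astype(np.uint8); m[:140]=0; m[340:]=0; m[:,:200]=0; m[:,400:]=0
m=cv2.morphologyEx(m,cv2.MORPH_OPEN,np.ones((15,15)))
pts=P[m>0][:,:2]; r=cv2.minAreaRect((pts*1000).astype(np.float32)); print("rect",r); b=cv2.boxPoints(r)
c=np.array(r[0])/1000
e=b[2]-b[1]; e2=b[1]-b[0]; L=e if np.hypot(*e)>np.hypot(*e2) else e2
a=np.arctan2(L[1],L[0]); a=(a+np.pi/2)%np.pi-np.pi/2; print("yaw",np.degrees(a),np.hypot(*e),np.hypot(*e2))
pr=plane("top",363,267,.068); print("power",pr); pn=plane("top",287,207,.072); print("pan",pn)
R=np.array([[np.cos(a),-np.sin(a)],[np.sin(a),np.cos(a)]])
for q in(pr,pn): print("in bal",(R.T@(q[:2]-c)*1000).round(1))
B=(P[...,:2]-c)@R*1000
# grid in balance frame around the shutter: rib
rib=(z>.072)&(z<.09)&(B[...,0]<-50)&(B[...,1]>-20)&(B[...,1]<100); q=B[rib]; print("rib n",rib.sum(),q.min(0),q.max(0),np.median(q,0),np.median(z[rib]))
g=im.max(-1).astype(int); s=(g<95)&(abs(B[...,0]+90)<25)&(B[...,1]>0)&(B[...,1]<115)&(z>.055); print("dark y range",np.percentile(B[s][:,1],[1,5,50,95,99]))
cv2.imwrite("pics/crop.png",cv2.resize(im[240:340,220:400],None,fx=4,fy=4,interpolation=cv2.INTER_CUBIC))
for n,(u,v),h in(("flask",(217,263),.05),("sb",(366,212),.06),("vial",(285,207),.12)): print(n,plane("top",u,v,h),(R.T@(plane("top",u,v,h)[:2]-c)*1000).round())
E
python3 m.py
```

```text
bench z -0.0009378742588130355 apron 0.05917971845762467
rect ((550.5114135742188, 48.52477264404297), (300.4726867675781, 250.0620880126953), 14.126494407653809)
yaw 14.126497 300.47266 250.06207
power [ 0.47826868 -0.07005026  0.068     ]
pan [0.62036723 0.06795448 0.072     ]
in bal [-99.  -97.4]
in bal [72.5  1.8]
rib n 145 [-117.88706762   45.41026217] [-62.70497813  55.47194503] [-90.74002403  50.62197613] 0.07904243040775903
dark y range [19.67261245 23.16264007 61.89008916 84.38468428 84.38468428]
flask [0.52474406 0.22639685 0.05      ] [ 18. 179.]
sb [ 0.59188269 -0.09616991  0.06      ] [   5. -150.]
vial [0.61047514 0.07373518 0.12      ] [64. 10.]
```

View pics/crop.png

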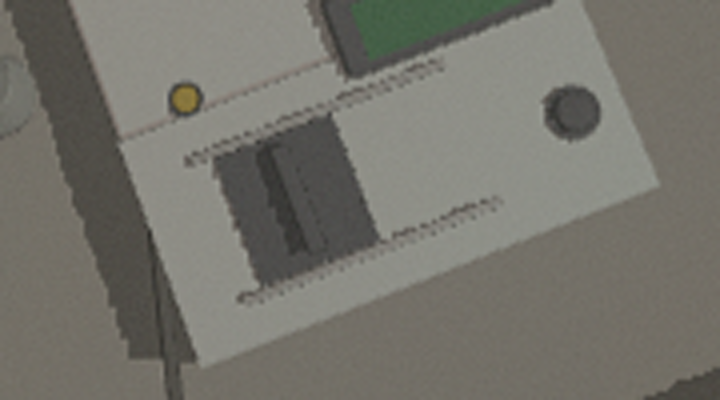

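The crop confirms the fit. The shutter plate spans crop x 215–380, with its rib near (290,200) about 4–5 mm open, and the power key is at (573,112). Both the power key and the pan land on their specified positions. Next I check for obstacles along the approach path and work out the moves.

```bash
cat >> h.py <<'E'
from scipy.spatial.transform import Rotation as Ro
C=np.array([.5505,.0485]); YAW=np.radians(14.13)
def to_bal(p):
    c,s=np.cos(YAW),np.sin(YAW); d=np.array(p[:2])-C; return np.array([c*d[0]+s*d[1],-s*d[0]+c*d[1],p[2]])*[1e3,1e3,1e3]
def move(x,y,z):  # balance mm -> tool units, from the measured pose
    s=state(); c,n=np.cos(YAW),np.sin(YAW); w=np.r_[C+np.array([c*x-n*y,n*x+c*y])/1e3,z/1e3]
    q=s["tool_rot"]; T=Ro.from_quat([q[1],q[2],q[3],q[0]])
    G=Ro.from_matrix(np.array([[c,n,0],[n,-c,0],[0,0,-1.]]).T)
    print("t",round(s["time"],2),"bal",to_bal(s["tool_pos"]).round(1),"F",s["contact_force"].round(1),"w",round(s["gripper_width"],3))
    print("shift",(T.inv().apply(w-s["tool_pos"])/.025).round(3),"turn",(np.degrees((T.inv()*G).as_rotvec())/8).round(3), "world",w.round(3))
E
python3 - <<'E'
from h import *
move(-90,90,180)
for n in("top","side"):
    d=np.load(f"pics/{n}1.npy");P=cloud(n,d)[(d>0)]
    m=(P[:,2]>.11)&(P[:,0]<.75)&(P[:,0]>.1)&(P[:,1]>-.8)&(P[:,1]<.35); q=P[m]; print(n,m.sum())
    if m.sum():
        k=np.unique((q/.05).round(),axis=0,return_counts=True); 
        for a,b in zip(*k):
            if b>15: print((a*.05).round(2),b)
E
```

```text
t 0.1 bal [-450.4 -529.8  230.2] F [ 0.5  0.7 -0.2] w 1.0
shift [ 18.026 -22.298   2.052] turn [-0.013 -0.     1.097] world [0.441 0.114 0.18 ]
top 1206
[0.25 0.   0.2 ] 21
[0.25 0.   0.25] 123
[0.25 0.05 0.2 ] 40
[0.25 0.05 0.25] 211
[ 0.5 -0.4  0.1] 25
[ 0.5  -0.35  0.15] 89
[ 0.5  -0.35  0.2 ] 103
[ 0.5  -0.35  0.25] 49
[ 0.55 -0.35  0.25] 90
[ 0.55 -0.35  0.3 ] 96
[0.6  0.05 0.1 ] 16
[0.6  0.05 0.15] 26
[0.6 0.1 0.1] 16
[0.6  0.1  0.15] 28
[ 0.65 -0.4   0.15] 31
[ 0.65 -0.35  0.1 ] 78
[ 0.65 -0.35  0.15] 80
[ 0.7  -0.35  0.15] 23
side 19321
[ 0.15 -0.    0.2 ] 352
[ 0.15 -0.    0.25] 246
[0.2 0.  0.2] 875
[ 0.2  -0.    0.25] 1828
[0.2 0.  0.3] 1767
[0.2  0.   0.35] 1297
[0.2 0.  0.4] 988
[0.2  0.   0.45] 423
[0.2  0.05 0.3 ] 114
[0.2  0.05 0.35] 171
[0.2  0.05 0.4 ] 80
[0.25 0.   0.2 ] 303
[0.25 0.   0.25] 786
[0.25 0.   0.3 ] 239
[0.25 0.05 0.2 ] 29
[0.25 0.05 0.25] 133
[0.25 0.05 0.3 ] 284
[0.25 0.05 0.35] 178
[0.25 0.05 0.4 ] 244
[0.25 0.05 0.45] 194
[ 0.5 -0.4  0.1] 148
[ 0.5  -0.4   0.15] 341
[ 0.5  -0.35  0.15] 470
[ 0.5  -0.35  0.2 ] 735
[ 0.5  -0.35  0.25] 462
[ 0.55 -0.4   0.4 ] 995
[ 0.55 -0.4   0.45] 1911
[ 0.55 -0.35  0.25] 298
[ 0.55 -0.35  0.3 ] 857
[ 0.55 -0.35  0.35] 1063
[ 0.55 -0.35  0.4 ] 490
[0.6  0.05 0.1 ] 71
[0.6  0.05 0.15] 30
[ 0.65 -0.4   0.1 ] 206
[ 0.65 -0.4   0.15] 179
[ 0.65 -0.35  0.1 ] 128
[ 0.65 -0.35  0.15] 251
[ 0.7  -0.4   0.15] 26
[ 0.7  -0.35  0.15] 52
```

Call:
jog_arm:
  targets:
    - [[1, -1.2, 0], [0, 0, 0.5], 0]
    - [[2.5, -3.1, 0], [0, 0, 1.1], 0]
    - [[4, -5, 0], [0, 0, 1.1], 0]
    - [[5.5, -6.8, 0], [0, 0, 1.1], 0]
    - [[7, -8.7, 0], [0, 0, 1.1], 0]
    - [[8.5, -10.5, 0], [0, 0, 1.1], 0]
    - [[10, -12.4, 0], [0, 0, 1.1], 0]
    - [[11, -13.6, 0], [0, 0, 1.1], 0]

```text
time: 1.1
tool_pos: [0.3643, -0.1531, 0.2309]
tool_rot: [-0.0, 0.992, 0.124, 0.0]
contact_force: [1.1, -1.0, -0.4]
gripper_width: -0.001
grasp_force: 0.0
```

```bash
python3 -c "
from h import *
move(-90,90,160)"
```

```text
t 1.1 bal [-229.8 -150.1  230.9] F [ 1.1 -1.  -0.4] w -0.001
shift [ 5.603 -9.596  2.839] turn [-0.001 -0.002  0.008] world [0.441 0.114 0.16 ]
```

Call:
jog_arm:
  targets:
    - [[1, -1.8, 0], [0, 0, 0], 0]
    - [[2.2, -3.8, 0], [0, 0, 0], 0]
    - [[3.4, -5.8, 0], [0, 0, 0], 0]
    - [[4.5, -7.7, 0], [0, 0, 0], 0]
    - [[5.3, -9, 0.8], [0, 0, 0], 0]
    - [[5.6, -9.6, 1.8], [0, 0, 0], 0]
    - [[5.6, -9.6, 2.8], [0, 0, 0], 0]
    - [[5.6, -9.6, 2.8], [0, 0, 0], 0]

```text
time: 2.1
tool_pos: [0.4395, 0.1115, 0.1585]
tool_rot: [-0.0, 0.992, 0.123, -0.003]
contact_force: [-0.5, 0.8, -0.3]
gripper_width: 0.002
grasp_force: 0.0
```

```bash
python3 - <<'E'
from h import *
snap("side","side2"); snap("top","top2")
move(-90,90,71)
p,R,t,f=cam("side")
im=cv2.imread("pics/side2.png"); a=cv2.resize(im[140:320,140:400],None,fx=2,fy=2,interpolation=cv2.INTER_CUBIC)
b=cv2.resize(cv2.imread("pics/top2.png")[150:350,180:400],(396,360))
cv2.imwrite("pics/v2.png",np.hstack([a[:,:400],b]))
E
```

```text
t 2.2 bal [-90.3  87.5 161.7] F [-0.   0.  -0.1] w -0.005
shift [ 0.012 -0.1    3.627] turn [-0.    -0.    -0.005] world [0.441 0.114 0.071]
```

View pics/v2.png

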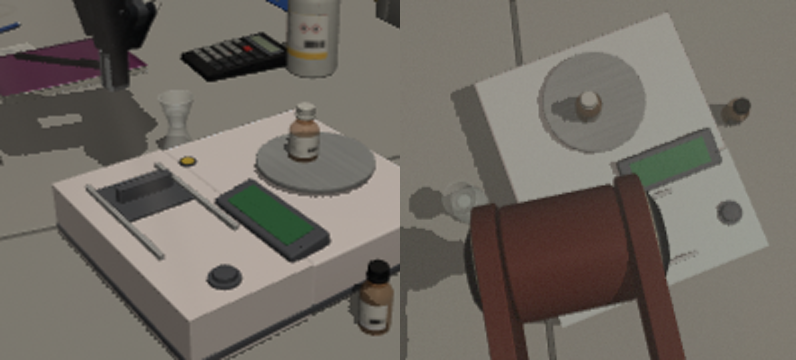

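The left half shows the shut fingertips at (113,85), left of and above the shutter, with the flask clear at (175,110). In the right half the wrist hides the shutter from the top camera. I'll descend to 71 mm beside the rib.

Call:
jog_arm:
  targets:
    - [[0, 0, 1], [0, 0, 0], 0]
    - [[0, 0, 2], [0, 0, 0], 0]
    - [[0, 0, 3], [0, 0, 0], 0]
    - [[0, 0, 3.6], [0, 0, 0], 0]
    - [[0, 0, 3.6], [0, 0, 0], 0]

```text
time: 2.82
tool_pos: [0.4413, 0.1112, 0.0711]
tool_rot: [-0.0, 0.992, 0.123, -0.0]
contact_force: [0.2, 0.1, -0.4]
gripper_width: -0.002
grasp_force: 0.0
```

Call:
jog_arm:
  targets:
    - [[0, 0.3, 0], [0, 0, 0], 0]
    - [[0, 0.6, 0], [0, 0, 0], 0]
    - [[0, 0.9, 0], [0, 0, 0], 0]
    - [[0, 1.2, 0], [0, 0, 0], 0]
    - [[0, 1.5, 0], [0, 0, 0], 0]
    - [[0, 1.8, 0], [0, 0, 0], 0]
    - [[0, 2.1, 0], [0, 0, 0], 0]
    - [[0, 2.4, 0], [0, 0, 0], 0]

```text
time: 3.82
tool_pos: [0.4564, 0.0528, 0.0714]
tool_rot: [-0.0, 0.992, 0.123, 0.0]
contact_force: [1.0, 1.4, 1.9]
gripper_width: -0.002
grasp_force: 1.3
```

```bash
python3 -c "
from h import *
move(-90,12,71)"
```

```text
t 3.83 bal [-90.2  27.1  71.4] F [1.  1.4 1.9] w -0.002
shift [0.01  0.606 0.014] turn [-0.001 -0.001 -0.003] world [0.46  0.038 0.071]
```

Call:
jog_arm:
  targets:
    - [[0, 0.2, 0], [0, 0, 0], 0]
    - [[0, 0.4, 0], [0, 0, 0], 0]
    - [[0, 0.5, 0], [0, 0, 0], 0]
    - [[0, 0.6, 0], [0, 0, 0], 0]

```text
time: 4.32
tool_pos: [0.4598, 0.0386, 0.0712]
tool_rot: [-0.0, 0.992, 0.123, -0.0]
contact_force: [0.7, 1.2, 1.8]
gripper_width: 0.005
grasp_force: 1.1
```

Call:
jog_arm:
  targets:
    - [[0, 0.1, 0], [0, 0, 0], 0]
    - [[0, 0.1, 0], [0, 0, 0], 0]

```text
time: 4.58
tool_pos: [0.4602, 0.0361, 0.0711]
tool_rot: [0.0, 0.992, 0.123, -0.0]
contact_force: [-0.9, 0.4, 0.1]
gripper_width: 0.002
grasp_force: 0.5
```

```bash
python3 -c "
from h import *
move(-90,10,71)"
```

```text
t 4.58 bal [-90.6  10.   71.1] F [-0.9  0.4  0.1] w 0.002
shift [ 0.023 -0.001  0.005] turn [ 0.001  0.004 -0.003] world [0.461 0.036 0.071]
```

Not at the stop yet. I'll nudge on until the force rises.

Call:
jog_arm:
  targets:
    - [[0, 0.1, 0], [0, 0, 0], 0]
    - [[0, 0.1, 0], [0, 0, 0], 0]

```text
time: 4.82
tool_pos: [0.4604, 0.0351, 0.0711]
tool_rot: [-0.002, 0.992, 0.123, -0.001]
contact_force: [-1.1, 7.0, 3.3]
gripper_width: 0.0
grasp_force: 3.7
```

Call:
jog_arm:
  targets:
    - [[0, 0.1, 0], [0, 0, 0], 0]
    - [[0, 0.1, 0], [0, 0, 0], 0]

```text
time: 5.08
tool_pos: [0.4605, 0.0347, 0.071]
tool_rot: [-0.004, 0.992, 0.122, -0.001]
contact_force: [-2.9, 14.6, 5.2]
gripper_width: -0.002
grasp_force: 7.7
```

```bash
python3 - <<'E'
from h import *
im,d=snap("side","side3"); move(-90,55,110)
P=cloud("side",d); c,s=np.cos(YAW),np.sin(YAW); D=P[...,:2]-C; B=np.stack([c*D[...,0]+s*D[...,1],-s*D[...,0]+c*D[...,1]],-1)*1e3
z=P[...,2]; r=(z>.077)&(z<.083)&(abs(B[...,0]+90)<32)&(B[...,1]>-60)&(B[...,1]<80)
print(r.sum(),np.percentile(B[r],[2,50,98],axis=0).round(1))
cv2.imwrite("pics/v3.png",cv2.resize(im[200:300,150:310,::-1],None,fx=4,fy=4,interpolation=cv2.INTER_CUBIC))
E
```

```text
t 5.12 bal [-90.6   8.6  71. ] F [-2.5 14.8  5.2] w -0.003
shift [ 0.021 -1.869 -1.542] turn [-0.062  0.005 -0.007] world [0.45 0.08 0.11]
167 [[-117.6  -13.7]
 [ -95.   -10.4]
 [ -64.2   10.4]]
```

View pics/v3.png

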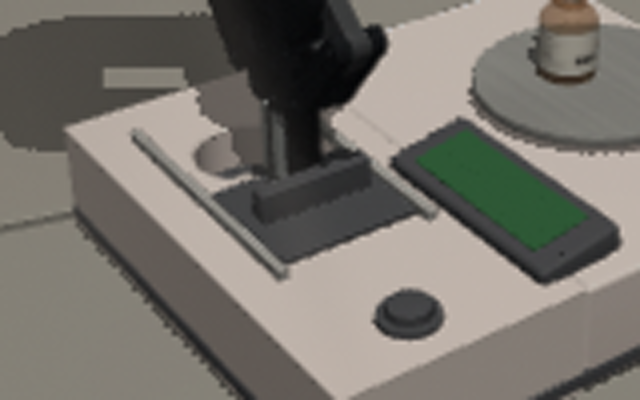

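The picture shows the shutter fully open. The rib is at (310,185), pressed right against the stop at 14.6 N, and the well is uncovered at (225,155) left of the plate. The power key at (408,312) is untouched. Next I back off, rise and move over the well.

Call:
jog_arm:
  targets:
    - [[0, -0.4, 0], [0, 0, 0], 0]
    - [[0, -0.6, -0.8], [0, 0, 0], 0]
    - [[0, -1.0, -1.8], [0, 0, 0], 0]
    - [[0, -3, -2.4], [0, 0, 0], 0]
    - [[0, -4, -2.4], [0, 0, 0], 0]
    - [[0, -4, -2.4], [0, 0, 0], 0]

```text
time: 5.88
tool_pos: [0.4366, 0.1291, 0.131]
tool_rot: [0.001, 0.992, 0.124, -0.0]
contact_force: [0.1, 0.0, 0.0]
gripper_width: -0.002
grasp_force: 0.0
```

```bash
python3 - <<'E'
from h import *
im,d=snap("side","side4"); move(-90,55,70)
P=cloud("side",d); c,s=np.cos(YAW),np.sin(YAW); D=P[...,:2]-C; B=np.stack([c*D[...,0]+s*D[...,1],-s*D[...,0]+c*D[...,1]],-1)*1e3
z=P[...,2]
h=((z<.056)&(z>.02)&(abs(B[...,0]+90)<34)&(abs(B[...,1]-55)<34)).astype(np.uint8)
n,l,st,ce=cv2.connectedComponentsWithStats(h); k=1+st[1:,4].argmax(); print(st[k])
cs=max(cv2.findContours((l==k).astype(np.uint8),0,1)[0],key=cv2.contourArea)[:,0]
w=np.array([to_bal(plane("side",u,v,.06)) for u,v in cs]); (cx,cy),r=cv2.minEnclosingCircle(w[:,:2].astype(np.float32)); print("circle",cx,cy,r)
kk=(l==k)&(z<.046); print("key z",np.median(z[kk]),kk.sum())
r=(z>.077)&(z<.083)&(abs(B[...,0]+90)<32)&(B[...,1]>-60)&(B[...,1]<15); print("rib",r.sum(),np.percentile(B[r],[2,50,98],axis=0).round(1).tolist())
cv2.imwrite("pics/v4.png",cv2.resize(im[200:300,150:310,::-1],None,fx=4,fy=4,interpolation=cv2.INTER_CUBIC))
E
```

```text
t 5.92 bal [-90.8 105.2 130.8] F [ 0.4 -0.3 -0.3] w 0.004
shift [0.032 2.005 2.434] turn [0.008 0.007 0.009] world [0.45 0.08 0.07]
[199 234  25  11 211]
circle -91.36148834228516 51.61463165283203 22.6934871673584
key z 0.043249714638093704 103
rib 144 [[-117.5, -13.4], [-91.8, -10.5], [-63.6, -3.3]]
```

View pics/v4.png

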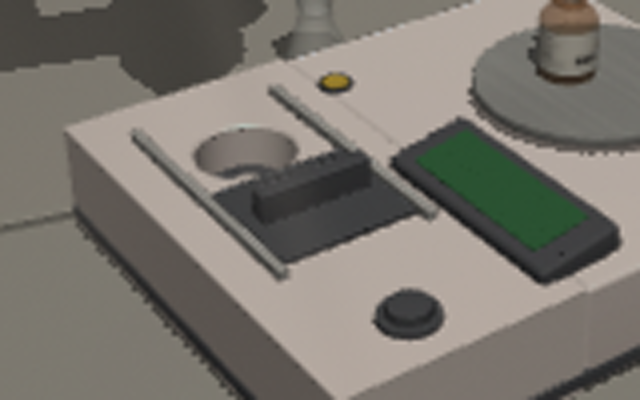

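The picture shows the open well mouth at (247,153), about 46 mm wide on the 60 mm plane, with the key top at about 43 mm. The side camera puts the well at (-91,52) and the top fit at (-90,55), so I aim at (-91,53).

Call:
jog_arm:
  targets:
    - [[0, 1.1, 0], [0, 0, 0], 0]
    - [[0, 2.1, 0.4], [0, 0, 0], 0]
    - [[0, 2.1, 1.2], [0, 0, 0], 0]
    - [[0, 2.1, 2], [0, 0, 0], 0]
    - [[0, 2.1, 2.4], [0, 0, 0], 0]
    - [[0, 2.1, 2.8], [0, 0, 0], 0]
    - [[0, 2.1, 3.1], [0, 0, 0], 0]
    - [[0, 2.1, 3.4], [0, 0, 0], 0]

```text
time: 6.92
tool_pos: [0.4504, 0.0775, 0.0462]
tool_rot: [0.0, 0.992, 0.123, 0.0]
contact_force: [-0.2, 0.6, 0.4]
gripper_width: 0.001
grasp_force: 0.0
```

Call:
jog_arm:
  targets:
    - [[0, 0, 0.1], [0, 0, 0], 0]
    - [[0, 0, 0.2], [0, 0, 0], 0]
    - [[0, 0, 0.25], [0, 0, 0], 0]

```text
time: 7.3
tool_pos: [0.4502, 0.0775, 0.0404]
tool_rot: [0.0, 0.992, 0.123, 0.0]
contact_force: [-1.9, -0.5, 1.8]
gripper_width: 0.003
grasp_force: 1.2
```

```bash
python3 -c "
from h import *
move(-91,53,36)"
```

```text
t 7.3 bal [-90.1  52.6  40.4] F [-1.9 -0.5  1.8] w 0.003
shift [-0.034 -0.015  0.177] turn [ 0.    -0.001 -0.002] world [0.449 0.078 0.036]
```

Call:
jog_arm:
  targets:
    - [[0, 0, 0.1], [0, 0, 0], 0]
    - [[0, 0, 0.2], [0, 0, 0], 0]
    - [[0, 0, 0.25], [0, 0, 0], 0]
    - [[0, 0, 0.25], [0, 0, 0], 0]

```text
time: 7.8
tool_pos: [0.4504, 0.0775, 0.0358]
tool_rot: [-0.0, 0.992, 0.123, -0.001]
contact_force: [-7.6, 0.1, 16.5]
gripper_width: -0.004
grasp_force: 8.4
```

Call:
jog_arm:
  targets:
    - [[0, 0, 0.05], [0, 0, 0], 0]
    - [[0, 0, 0.1], [0, 0, 0], 0]

```text
time: 8.05
tool_pos: [0.4505, 0.0775, 0.0354]
tool_rot: [-0.0, 0.992, 0.123, -0.002]
contact_force: [-19.0, -1.3, 38.8]
gripper_width: -0.001
grasp_force: 18.9
```

Bottomed out. I'll ease off to about 16 N and hold.

Call:
jog_arm:
  targets:
    - [[0, 0, -0.08], [0, 0, 0], 0]
    - [[0, 0, -0.08], [0, 0, 0], 0]
    - [[0, 0, -0.08], [0, 0, 0], 0]
    - [[0, 0, -0.08], [0, 0, 0], 0]
    - [[0, 0, -0.08], [0, 0, 0], 0]
    - [[0, 0, -0.08], [0, 0, 0], 0]

```text
time: 8.8
tool_pos: [0.4504, 0.0775, 0.0358]
tool_rot: [0.0, 0.992, 0.123, -0.001]
contact_force: [-9.9, -0.5, 19.5]
gripper_width: 0.0
grasp_force: 9.9
```

```bash
python3 -c "
from h import *
move(-91,53,110)"
```

```text
t 8.8 bal [-90.   52.6  35.8] F [-9.9 -0.5 19.5] w 0.0
shift [-0.045 -0.018 -2.97 ] turn [-0.001  0.01  -0.001] world [0.449 0.078 0.11 ]
```

Call:
jog_arm:
  targets:
    - [[0, 0, -0.6], [0, 0, 0], 0]
    - [[0, 0, -1.6], [0, 0, 0], 0]
    - [[0, 0, -2.6], [0, 0, 0], 0]
    - [[0, 0.2, -3], [0, 0, 0], 0]
    - [[0, 1.4, -3], [0, 0, 0], 0]
    - [[0, 2.6, -3], [0, 0, 0], 0]
    - [[0, 3.5, -3], [0, 0, 0], 0]
    - [[0, 3.5, -3], [0, 0, 0], 0]

```text
time: 9.8
tool_pos: [0.4713, -0.0086, 0.1076]
tool_rot: [-0.0, 0.993, 0.122, -0.0]
contact_force: [0.1, 0.4, -0.4]
gripper_width: -0.0
grasp_force: 0.0
```

```bash
python3 -c "
from h import *
move(-90,-36,71)"
```

```text
t 9.8 bal [-90.8 -36.  107.6] F [ 0.1  0.4 -0.4] w -0.0
shift [ 3.300e-02 -1.000e-03  1.465e+00] turn [-0.002  0.006 -0.021] world [ 0.472 -0.008  0.071]
```

Call:
jog_arm:
  targets:
    - [[0, 0, 0.7], [0, 0, 0], 0]
    - [[0, 0, 1.2], [0, 0, 0], 0]
    - [[0, 0, 1.45], [0, 0, 0], 0]
    - [[0, 0, 1.45], [0, 0, 0], 0]

```text
time: 10.3
tool_pos: [0.4707, -0.0069, 0.071]
tool_rot: [-0.0, 0.992, 0.123, -0.001]
contact_force: [-0.5, -1.1, -0.1]
gripper_width: -0.002
grasp_force: 0.0
```

Call:
jog_arm:
  targets:
    - [[0, -0.3, 0], [0, 0, 0], 0]
    - [[0, -0.6, 0], [0, 0, 0], 0]
    - [[0, -0.9, 0], [0, 0, 0], 0]
    - [[0, -1.2, 0], [0, 0, 0], 0]
    - [[0, -1.5, 0], [0, 0, 0], 0]
    - [[0, -1.8, 0], [0, 0, 0], 0]
    - [[0, -2.1, 0], [0, 0, 0], 0]
    - [[0, -2.4, 0], [0, 0, 0], 0]

```text
time: 11.3
tool_pos: [0.457, 0.0513, 0.0724]
tool_rot: [0.0, 0.992, 0.123, 0.0]
contact_force: [1.1, -1.0, 2.3]
gripper_width: 0.001
grasp_force: 1.1
```

```bash
python3 -c "
from h import *
move(-90,38,71)"
```

```text
t 11.3 bal [-90.   25.5  72.4] F [ 1.1 -1.   2.3] w 0.001
shift [-0.001 -0.5    0.056] turn [ 0.001 -0.006 -0.003] world [0.454 0.063 0.071]
```

Call:
jog_arm:
  targets:
    - [[0, -0.1, 0], [0, 0, 0], 0]
    - [[0, -0.2, 0], [0, 0, 0], 0]
    - [[0, -0.25, 0], [0, 0, 0], 0]
    - [[0, -0.25, 0], [0, 0, 0], 0]

```text
time: 11.8
tool_pos: [0.455, 0.0569, 0.0719]
tool_rot: [-0.0, 0.992, 0.123, -0.0]
contact_force: [0.6, -1.0, 1.7]
gripper_width: 0.003
grasp_force: 0.8
```

Call:
jog_arm:
  targets:
    - [[0, -0.1, 0], [0, 0, 0], 0]
    - [[0, -0.1, 0], [0, 0, 0], 0]

```text
time: 12.05
tool_pos: [0.4544, 0.0594, 0.0719]
tool_rot: [-0.0, 0.992, 0.123, -0.0]
contact_force: [0.5, -0.7, 0.8]
gripper_width: -0.001
grasp_force: 0.7
```

Call:
jog_arm:
  targets:
    - [[0, -0.1, 0], [0, 0, 0], 0]
    - [[0, -0.1, 0], [0, 0, 0], 0]

```text
time: 12.3
tool_pos: [0.4538, 0.0619, 0.0719]
tool_rot: [-0.0, 0.992, 0.123, -0.0]
contact_force: [0.9, -0.6, 0.9]
gripper_width: -0.004
grasp_force: 0.6
```

Call:
jog_arm:
  targets:
    - [[0, -0.1, 0], [0, 0, 0], 0]
    - [[0, -0.1, 0], [0, 0, 0], 0]

```text
time: 12.55
tool_pos: [0.4536, 0.0628, 0.072]
tool_rot: [0.002, 0.992, 0.123, 0.0]
contact_force: [2.1, -7.6, 0.3]
gripper_width: -0.004
grasp_force: 3.4
```

Call:
jog_arm:
  targets:
    - [[0, -0.1, 0], [0, 0, 0], 0]
    - [[0, -0.1, 0], [0, 0, 0], 0]

```text
time: 12.8
tool_pos: [0.4535, 0.0632, 0.0721]
tool_rot: [0.004, 0.992, 0.123, 0.0]
contact_force: [4.1, -15.5, -1.1]
gripper_width: 0.002
grasp_force: 6.8
```

Call:
jog_arm:
  targets:
    - [[0, -0.06, 0], [0, 0, 0], 0]
    - [[0, -0.06, 0], [0, 0, 0], 0]

```text
time: 13.05
tool_pos: [0.4535, 0.0634, 0.0722]
tool_rot: [0.006, 0.992, 0.123, 0.001]
contact_force: [4.1, -19.2, -0.4]
gripper_width: 0.0
grasp_force: 8.8
```

The shutter is hard against the closed stop. I'll back off, rise and clear the view.

Call:
jog_arm:
  targets:
    - [[0, 0.5, 0], [0, 0, 0], 0]
    - [[0, 0.9, 0], [0, 0, 0], 0]
    - [[0, 0.9, -0.8], [0, 0, 0], 0]
    - [[0, 0.9, -2], [0, 0, 0], 0]
    - [[0, 0.9, -4], [0, 0, 0], 0]
    - [[-0.5, 2.5, -6], [0, 0, 0], 0]
    - [[-1.5, 4.5, -6], [0, 0, 0], 0]
    - [[-2.5, 6.5, -6], [0, 0, 0], 0]

```text
time: 14.05
tool_pos: [0.4314, -0.1061, 0.2232]
tool_rot: [0.0, 0.992, 0.123, 0.001]
contact_force: [1.2, -0.2, -0.3]
gripper_width: -0.005
grasp_force: 0.0
```

Call:
jog_arm:
  targets:
    - [[-0.8, 2, 0], [0, 0, 0], 0]
    - [[-1.4, 3.6, 0], [0, 0, 0], 0]
    - [[-1.4, 3.6, 0], [0, 0, 0], 0]

```text
time: 14.42
tool_pos: [0.4187, -0.2025, 0.2216]
tool_rot: [-0.001, 0.993, 0.121, -0.0]
contact_force: [0.1, 1.2, 0.2]
gripper_width: 0.003
grasp_force: 0.0
```

```bash
python3 - <<'E'
from h import *
im,d=snap("top","top5"); im2,d2=snap("side","side5"); move(-90,50,200)
for n,dd in(("top",d),("side",d2)):
    P=cloud(n,dd); c,s=np.cos(YAW),np.sin(YAW); D=P[...,:2]-C; B=np.stack([c*D[...,0]+s*D[...,1],-s*D[...,0]+c*D[...,1]],-1)*1e3
    z=P[...,2]; r=(z>.075)&(z<.083)&(abs(B[...,0]+90)<32)&(B[...,1]>-20)&(B[...,1]<90); print(n,"rib",r.sum(),np.percentile(B[r],[2,50,98],axis=0).round(1).tolist())
for n in("top","side"):  # scene change
    a=cv2.imread(f"pics/{n}1.png").astype(int);b=cv2.imread(f"pics/{n}5.png").astype(int)
cv2.imwrite("pics/v5.png",np.hstack([cv2.resize(im2[140:320,140:400,::-1],(400,277)),cv2.resize(im[150:350,180:400,::-1],(305,277))]))
E
```

```text
t 14.53 bal [-188.1 -209.2  221.6] F [-1.2 -0.3  0.3] w 0.002
shift [  3.911 -10.373   0.881] turn [-0.012  0.001 -0.008] world [0.451 0.075 0.2  ]
top rib 142 [[-116.1, 50.6], [-90.2, 55.4], [-63.5, 60.1]]
side rib 150 [[-117.4, 48.1], [-91.3, 50.8], [-63.4, 58.1]]
```

View pics/v5.png

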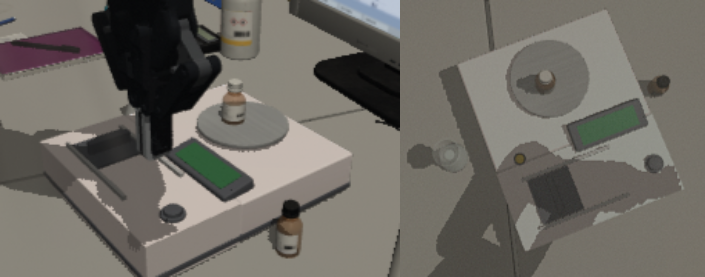

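The final view shows the shutter closed: the top camera puts the rib at y = 55.4 mm, which is the closed position. The vial (545,80), flask (450,155) and small bottle (660,83) stand as before, and the arm is clear of everything.

```bash
python3 -c "
from plant import *
print(job_done())"
```

```text
the job is handed in; nothing more can be done
None
```

I opened the shutter to its stop, pressed the tare key fully down for about a second and pushed the shutter fully closed again; the final pictures show the vial, flask and small bottle where they stood, and the job was handed in at about 14.5 s (the press briefly peaked at 39 N along the vertical).

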